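# Roll the instrument canister to the hand-over strip

## Robot

A 6-joint arm with a two-finger parallel gripper is mounted at the origin on the work surface. World frame = base frame: x ahead of the robot, y to its left, z up, the work surface at z = 0. Lengths are in m, angles in rad, forces in N, time in s.
With the tool pointing down it reaches from about 0.25 to 0.725 m from the base axis. Payload 4 kg.
Tool frame: the origin (TCP) lies midway between the tips of the shut fingers; the grasp point (between the pads) lies 19 mm behind it; z points along the fingers, y is the line along which they close (so a half turn about z gives the same grasp; the last joint's range is limited). The gripper opens to 85 mm and grips with 20 to 120 N. Pads are 22 mm wide; open, the fingers measure 114 mm over their backs; the gripper's body (76 mm by 85 mm) begins 54 mm behind the grasp point. The pads swing forward as they close: fully open they stand 13 mm farther back than shut.
Start: joints at [-1.231, 0.241, 0.005, 1.335, 0, 1.571], TCP at [0.167, -0.471, 0.231] pointing down, gripper open.
Joint ranges: [-2.72, 2.72], [-1.05, 1.87], [-1.09, 1.28], [-1.99, 2.15], [-1.42, 1.44], [-3.14, 3.14]. Speed limits (rad/s): [2.79, 2.79, 3.14, 3.14, 3.14, 3.14].

## Interface

Orientations are given as a unit quaternion [x, y, z, w].
In Python, from workcell import bot gives the robot as it stands. The module is installed in compiled form; this text tells all that it offers.
- The arm moves only by the tool jog_arm, never from a script. Its argument "deltas" is a list of rows, each an object with "fingers": the opening, from 0 (shut) to 1 (fully open); "delta_pos": the shift along the tool's x, y, z normalised to -1 to 1, where 1 is 300 mm, a list of three; "yaw": the turn about the tool's z normalised to -1 to 1, where 1 is pi/4 rad. A call has 1 to 12 rows; each row is the pose to reach, as a shift and turn from the pose commanded when the call began, along the tool's axes at that moment; what a row does not reach only later rows make up. A row lasts 1/10 s, in which the tool goes at most 50 mm and 8.59 degrees, less where a joint would pass 70% of its speed; a pose out of reach is approached as far as the arm can. A call with a number of a shift or a turn outside -1 to 1 is refused whole. A call with a gripper value outside its range is refused whole. The fingers move at their own pace and stop on an object; the grip force is fixed at half the most. Time passes only in rows, so rows that repeat a pose let the fingers close. It gives the time, the measured TCP pose, the force, the opening and the grip force at its end, in the units of the state.
- bot.get_obs(): the state, without advancing time (a new reading comes with each control period).
- bot.camera(name): name is "scene" or "top"; returns a dict with "image" (480x640x3 uint8, red, green, blue), "range_z" (480x640 float32, m along the optical axis (not along the pixel's ray), 0 where there is no reading), "fx", "fy", "cx", "cy" (pixels), "rvec" (rotation vector, rad) and "tvec" (3), from world to camera coordinates, as OpenCV has them. Camera axes: x right, y down, z forward; pixel columns grow to the right and rows downward; lengths in m; the calibration is good to about 2 mm. A picture is of the moment at which its call begins.
- bot.job_done(): hands the job in; it is judged then, once.
The state is a dict: "clock": time; "joint_pos": joint angles; "joint_vel": joint speeds; "tau": joint torques, N m; "eef_pos": TCP position; "tool_rot": TCP orientation; "ft_force": force on the tool from outside, world axes, zero at the start; "ft_torque": the same for the moment, N m; "grip_width": finger opening in m; "grasp_force": force on a finger pad.
Only numpy, scipy, OpenCV 4.12 (cv2) and the standard library are available. Lean on these libraries where they do the work, as an engineer would, in place of code of your own. Each camera call takes 0.05 s, during which the arm holds its last target. There are 200 camera calls.

## Task

Hand the sealed instrument canister over to the dentist's end of the white board: roll it, pushing along its top with the fingertips, until it lies along the dark strip, centred over it, and leave it there at rest. It is sterile, so do not pick it up, grip it or reach down its sides, and roll it rather than slide it. Leave everything else where it is.

Things in the scene. Friction and masses are not known exactly. Their poses are not given: they have to be found in the camera images.
- canister: closed steel canister, a plain cylinder lying on the board: 80 mm diameter, 150 mm long, 0.25 to 0.5 kg. Origin at its centre, on its axis, 50 mm above the table (its top at 90 mm). x is the cylinder's axis, level and roughly parallel to the strip; a drawn-only knob stands out 14 mm at the +x end. y and z turn as it rolls; z starts upwards, to a paper band. It rolls easily; let go when slow, it stops within 10 mm
- strip: thin dark strip laid flush across the white board (it does not hinder rolling), 240 mm long, 24 mm wide. Origin at its centre, at the board's top, 10 mm above the table; x runs along its length, y across it, z up. It lies 70 to 120 mm from the canister's starting place, on its left or its right
- board: flat white plastic board, fixed, 360 mm along its x, 460 mm along its y, 10 mm thick. Origin under its centre, at table height; the canister and the strip lie nearly along its x axis and the rolling goes along its y axis
- probe: slim steel mouth mirror, 185 mm long and 8 mm thick, lying on the board along its far edge; bystander
- jar: small amber jar, 44 mm across and 60 mm tall, standing on the board towards its left end; origin under its centre; bystander
- cup: small open steel cup, 52 mm across and 45 mm tall, standing on the board towards its right end; origin under its centre; bystander
- tumbler: pink tumbler, 84 mm across, 130 mm tall, on the table left of the board; bystander
- sprayer: green bottle 72 mm across, 200 mm tall, on the table left of the board; bystander
- roll: upright white paper roll, 110 mm across, 220 mm tall, on the table right of the board; bystander
- glovebox: carton 120 x 240 x 70 mm, on the table right of the board; bystander
Mind the look-alikes: they are no part of the job. What is shaped like the canister but blue is not meant.

How it is judged:
By the outcome, as a careful person would: the job done as asked, in the order asked, and still so for the second after the job is handed in, with the robot touching nothing.
It also fails if it takes over 64 s, if anything falls off the work surface, if the arm or the gripper's body presses on something with over 40 N, if the wrist force passes 120 N, or if a joint passes its speed limit or range.

## Working session

There is one attempt and no reset: what is moved stays moved. The work goes in short steps, Python scripts to look and compute and a tool call to move; the robot and the scene stay as the last step left them, time stands still between calls to the robot, and variables do not carry over. Pictures are saved under pics/ and viewed, at most 10 in all, crops included, and the job is handed in when it is done.

Besides the shell and the picture viewer there is one more tool, called after "Emit:" as name([rows], argument=value, ...), one row to a line, values as JSON. jog_arm: Moves the arm, as the interface text tells. Scaled input: -1 to 1 covers 300 mm each way for a shift and pi/4 rad each way for a turn. Its arguments: {"type":"object","properties":{"deltas":{"type":"array","items":{"type":"object","properties":{"fingers":{"type":"number"},"delta_pos":{"type":"array","items":{"type":"number"}},"yaw":{"type":"number"}}}}},"required":["deltas"]}

```bash
mkdir -p pics; cat > h.py <<'E'
import numpy as np, cv2
from workcell import bot
def cam(n):
    c=bot.camera(n); R=cv2.Rodrigues(np.array(c["rvec"],float))[0]; t=np.array(c["tvec"],float).ravel()
    return c,R,t
def cloud(c,R,t):
    z=c["range_z"].astype(float); v,u=np.mgrid[:480,:640]
    P=np.stack([(u-c["cx"])/c["fx"]*z,(v-c["cy"])/c["fy"]*z,z],-1)
    return (P-t)@R
def ray(c,R,t,u,v,h):
    d=R.T@np.array([(u-c["cx"])/c["fx"],(v-c["cy"])/c["fy"],1]); o=-R.T@t
    return o+d*(h-o[2])/d[2]
E
python3 - <<'E'
from h import *
for n in ("top","scene"):
    c,R,t=cam(n); cv2.imwrite(f"pics/{n}0.png",c["image"][:,:,::-1]); print(n,-R.T@t,c["fx"]); np.savez(f"{n}0.npz",img=c["image"],P=cloud(c,R,t))
o=bot.get_obs(); print({k:np.round(v,3) for k,v in o.items()})
E
```

```text
top [ 0.26880254 -0.01022071  1.21905958] 511.7390605248036
scene [1.09220296 0.67002275 0.93080478] 521.1028183286669
{'clock': np.float64(0.1), 'joint_pos': array([-1.231,  0.241,  0.004,  1.335,  0.   ,  1.571]), 'joint_vel': array([-0.001, -0.002,  0.002, -0.   , -0.   ,  0.001]), 'tau': array([ 0.0000e+00, -3.7314e+01,  2.5301e+01,  1.1000e-02, -0.0000e+00,
        0.0000e+00]), 'eef_pos': array([ 0.166, -0.471,  0.231]), 'tool_rot': array([ 0.986,  0.169, -0.   , -0.001]), 'ft_force': array([ 0.432,  0.474, -1.062]), 'ft_torque': array([-0.006, -0.039, -0.005]), 'grasp_force': np.float64(0.0), 'grip_width': np.float64(0.085)}
```

View pics/top0.png

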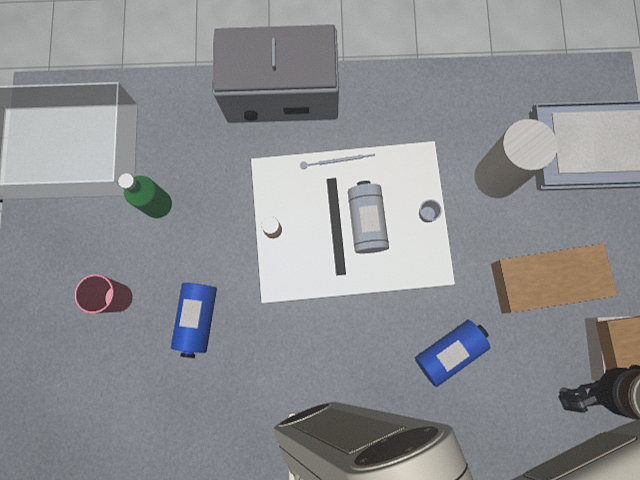

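View pics/scene0.png

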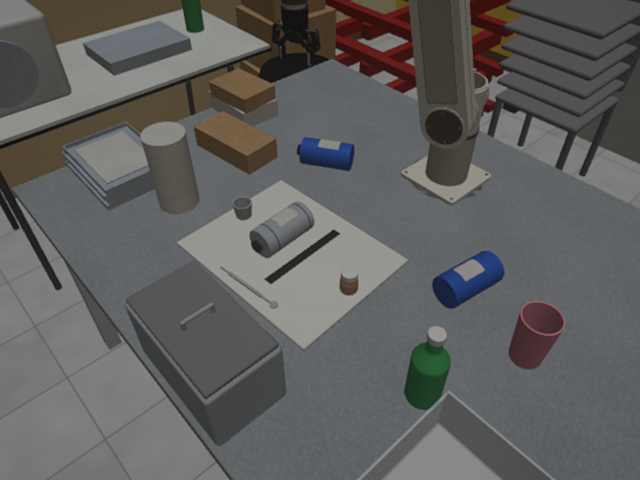

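Top view: the steel canister is on the white board at (368,217), with its knob at the far end, and the dark strip is to its left at (336,226). Things that could be mistaken for the canister: the blue cylinders at (194,318) and (452,352), both off the board and blue, and the white roll at (520,155), which stands upright. By the description I choose the grey one at (368,217). Next I measure it and check it in a crop.

```bash
cat >> h.py <<'E'
def measure(c,R,t,verbose=True):
    P=cloud(c,R,t); I=c["image"].astype(int)
    v,u=np.mgrid[:480,:640]
    m=(P[...,2]>0.06)&(P[...,2]<0.1)&(u>285)&(u<415)&(v>165)&(v<265)
    Q=P[m]
    # axis fit: y = a + b x with circle of r=.04 about height .05
    from scipy.optimize import least_squares
    def f(p):
        d=(Q[:,1]-p[0]-p[1]*(Q[:,0]-.45))/np.hypot(1,p[1]); return np.hypot(d,Q[:,2]-p[2])-.04
    s=least_squares(f,[Q[:,1].mean(),0,.05],loss="soft_l1",f_scale=.002)
    a,b,zc=s.x; return dict(y045=a,slope=b,zc=zc,x=np.percentile(Q[:,0],[.5,99.5]),ztop=np.percentile(Q[:,2],98),rms=np.sqrt(np.mean(s.fun**2)))
def strip(c,R,t):
    I=c["image"].astype(np.uint8); m=np.zeros((480,640),np.uint8); m[165:290,315:350]=(I.max(2)<70)[165:290,315:350]
    cs=max(cv2.findContours(m,0,2)[0],key=cv2.contourArea); b=cv2.boxPoints(cv2.minAreaRect(cs))
    return np.array([ray(c,R,t,*p,.01) for p in b])
E
python3 - <<'E'
from h import *
c,R,t=cam("top"); print(measure(c,R,t))
B=strip(c,R,t); print(B.round(4),B.mean(0))
for uv in [(251,158),(435,142),(454,284),(262,302)]: print("board",ray(c,R,t,*uv,.01).round(3))
P=cloud(c,R,t); print("cup",P[205:222,420:440][P[205:222,420:440,2]>.03].mean(0),"jar",P[215:240,262:284][P[215:240,262:284,2]>.04].mean(0))
print("strip h",P[225:230,334:338,2].mean())
cv2.imwrite("pics/crop.png",cv2.resize(c["image"][150:300,270:450,::-1],None,fx=4,fy=4))
E
```

```text
{'y045': np.float64(-0.10667135044189822), 'slope': np.float64(0.0815819069856424), 'zc': np.float64(0.050944393804596755), 'x': array([0.45662394, 0.61898863]), 'ztop': np.float64(0.0940205092193295), 'rms': np.float64(0.0039206498700622315)}
[[ 0.6438 -0.0095  0.01  ]
 [ 0.6459 -0.0275  0.01  ]
 [ 0.6081 -0.0315  0.01  ]
 [ 0.606  -0.0137  0.01  ]] [ 0.62593888 -0.02053946  0.01      ]
board [0.704 0.179 0.01 ]
board [ 0.731 -0.278  0.01 ]
board [ 0.378 -0.3    0.01 ]
board [0.348 0.153 0.01 ]
cup [ 0.53775841 -0.24408475  0.0667186 ] jar [0.51763235 0.12471642 0.07017233]
strip h 0.01226993440882316
```

View pics/crop.png

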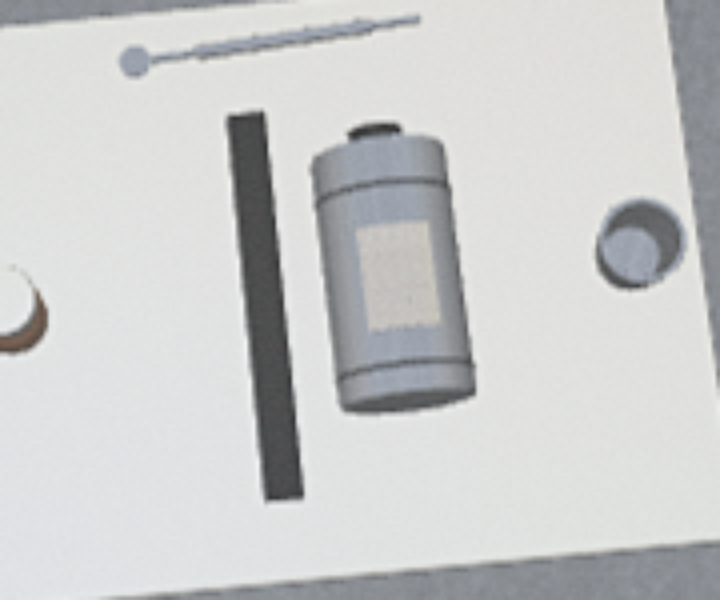

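The crop shows a steel canister with a paper band at its middle and a dark knob at the far end, so it is the right one. The strip runs along its left side, from crop (246,115) to (283,498). My strip mask was clipped, so I refine it now.

```bash
cat >> h.py <<'E'
def strip(c,R,t):
    I=c["image"]; m=np.zeros((480,640),np.uint8); m[165:290,318:352]=(I.max(2)<115)[165:290,318:352]
    cs=max(cv2.findContours(m,0,2)[0],key=cv2.contourArea); b=cv2.boxPoints(cv2.minAreaRect(cs))
    B=np.array([ray(c,R,t,*p,.01) for p in b]); return B
def canister(c,R,t):
    P=cloud(c,R,t); Q=P[(P[...,2]>.07)&(P[...,2]<.1)&(P[...,0]>.4)&(P[...,0]<.66)&(P[...,1]>-.19)&(P[...,1]<.08)]
    bs=np.arange(.46,.60,.01); L=[]
    for x in bs:  # mid of the section's points above 70 mm, by circle fit of known radius
        q=Q[abs(Q[:,0]-x)<.006]
        if len(q)<8: continue
        A=np.c_[2*q[:,1],2*q[:,2],np.ones(len(q))]; s=np.linalg.lstsq(A,(q[:,1:]**2).sum(1),rcond=None)[0]
        L.append((x,s[0],s[1],np.sqrt(s[2]+s[0]**2+s[1]**2),(q[:,1].min()+q[:,1].max())/2))
    return np.array(L),Q[:,0].min(),Q[:,0].max()
E
python3 - <<'E'
from h import *
c,R,t=cam("top"); L,a,b=canister(c,R,t); print(L.round(4),a,b); print("fit",np.polyfit(L[:,0]-.53,L[:,1],1))
B=strip(c,R,t); print(B.round(4),B.mean(0).round(4))
e=B[np.argsort(B[:,0])]; n,f=e[:2].mean(0),e[2:].mean(0); print("len",np.linalg.norm(f-n),"slope",(f-n)[1]/(f-n)[0],"centre",(f+n)/2)
E
```

```text
[[ 0.46   -0.1043  0.0626  0.0286 -0.1045]
 [ 0.47   -0.1049  0.0559  0.0361 -0.105 ]
 [ 0.48   -0.104   0.0548  0.0366 -0.1033]
 [ 0.49   -0.1029  0.0563  0.0357 -0.1034]
 [ 0.5    -0.1021  0.0573  0.0352 -0.1016]
 [ 0.51   -0.1016  0.0564  0.0362 -0.101 ]
 [ 0.52   -0.1006  0.0564  0.0361 -0.1003]
 [ 0.53   -0.0998  0.0564  0.0361 -0.1003]
 [ 0.54   -0.0988  0.0572  0.0356 -0.0998]
 [ 0.55   -0.0985  0.0569  0.0357 -0.0979]
 [ 0.56   -0.0977  0.0564  0.0357 -0.0971]
 [ 0.57   -0.0968  0.0558  0.0359 -0.0975]
 [ 0.58   -0.096   0.0556  0.0361 -0.0946]
 [ 0.59   -0.095   0.0548  0.0368 -0.0951]] 0.4553282381978545 0.619638148138622
fit [ 0.07604852 -0.09984581]
[[ 0.6452 -0.0067  0.01  ]
 [ 0.6468 -0.0294  0.01  ]
 [ 0.4088 -0.0448  0.01  ]
 [ 0.4072 -0.0229  0.01  ]] [ 0.527  -0.0259  0.01  ]
len 0.238512654506621 slope 0.06632178704581324 centre [ 0.52697934 -0.02592996  0.01      ]
```

Emit:
jog_arm([
  {"fingers": 0, "delta_pos": [0.9, -0.73, 0], "yaw": 0.34},
  {"fingers": 0, "delta_pos": [0.9, -0.73, 0], "yaw": 0.34},
  {"fingers": 0, "delta_pos": [0.9, -0.73, 0], "yaw": 0.34},
  {"fingers": 0, "delta_pos": [0.9, -0.73, 0], "yaw": 0.34},
  {"fingers": 0, "delta_pos": [0.9, -0.73, 0], "yaw": 0.34},
  {"fingers": 0, "delta_pos": [0.9, -0.73, 0], "yaw": 0.34},
  {"fingers": 0, "delta_pos": [0.9, -0.73, 0], "yaw": 0.34},
  {"fingers": 0, "delta_pos": [0.9, -0.73, 0], "yaw": 0.34},
  {"fingers": 0, "delta_pos": [0.9, -0.73, 0], "yaw": 0.34},
  {"fingers": 0, "delta_pos": [0.9, -0.73, 0], "yaw": 0.34},
  {"fingers": 0, "delta_pos": [0.9, -0.73, 0], "yaw": 0.34},
])

```text
clock: 1.3
eef_pos: [0.3475, -0.1762, 0.2312]
tool_rot: [0.999, 0.035, -0.0, 0.0]
ft_force: [-0.8, -0.7, -0.1]
grip_width: 0.0001
grasp_force: 0.0
```

Emit:
jog_arm([
  {"fingers": 0, "delta_pos": [0.626, -0.183, 0], "yaw": 0},
  {"fingers": 0, "delta_pos": [0.626, -0.183, 0], "yaw": 0},
  {"fingers": 0, "delta_pos": [0.626, -0.183, 0], "yaw": 0},
  {"fingers": 0, "delta_pos": [0.626, -0.183, 0], "yaw": 0},
  {"fingers": 0, "delta_pos": [0.626, -0.183, 0.2], "yaw": 0},
  {"fingers": 0, "delta_pos": [0.626, -0.183, 0.3], "yaw": 0},
  {"fingers": 0, "delta_pos": [0.626, -0.183, 0.4], "yaw": 0},
  {"fingers": 0, "delta_pos": [0.626, -0.183, 0.4], "yaw": 0},
  {"fingers": 0, "delta_pos": [0.626, -0.183, 0.4], "yaw": 0},
])

```text
clock: 2.2
eef_pos: [0.5311, -0.1081, 0.1114]
tool_rot: [0.999, 0.035, -0.001, -0.0]
ft_force: [0.7, 0.1, 0.1]
grip_width: -0.0002
grasp_force: 0.0
```

```bash
python3 - <<'E'
from h import *
c,R,t=cam("scene"); cv2.imwrite("pics/s1.png",cv2.resize(c["image"][130:310,180:420,::-1],None,fx=3,fy=3))
E
```

```text
(no output)
```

View pics/s1.png

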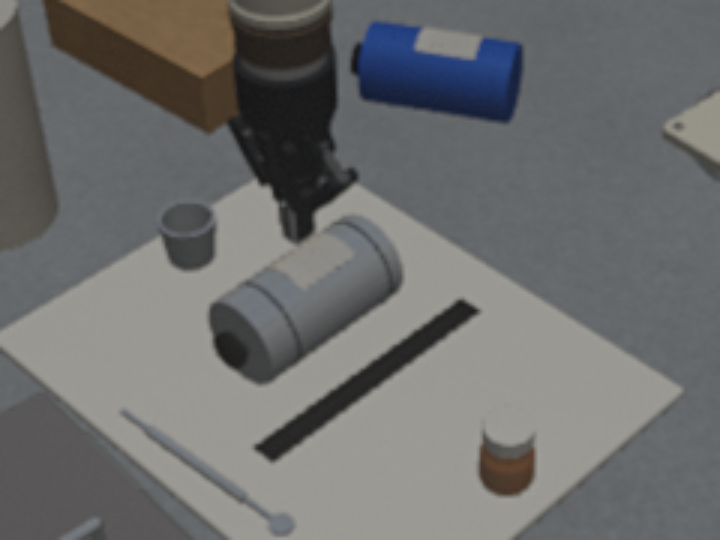

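The closed fingertips (crop 298,230) are just above the back half of the band. I'll lower gently onto it.

Emit:
jog_arm([
  {"fingers": 0, "delta_pos": [0, 0, 0.05], "yaw": 0},
  {"fingers": 0, "delta_pos": [0, 0, 0.068], "yaw": 0},
  {"fingers": 0, "delta_pos": [0, 0, 0.073], "yaw": 0},
  {"fingers": 0, "delta_pos": [0, 0, 0.073], "yaw": 0},
])

```text
clock: 2.65
eef_pos: [0.5321, -0.1068, 0.0905]
tool_rot: [0.999, 0.036, 0.001, 0.0]
ft_force: [-0.5, -0.3, 0.8]
grip_width: -0.0004
grasp_force: 0.0
```

Emit:
jog_arm([
  {"fingers": 0, "delta_pos": [0, 0, 0.004], "yaw": 0},
  {"fingers": 0, "delta_pos": [0, -0.01, 0.006], "yaw": 0},
  {"fingers": 0, "delta_pos": [0, -0.02, 0.006], "yaw": 0},
  {"fingers": 0, "delta_pos": [0, -0.03, 0.006], "yaw": 0},
  {"fingers": 0, "delta_pos": [0, -0.04, 0.006], "yaw": 0},
  {"fingers": 0, "delta_pos": [0, -0.05, 0.006], "yaw": 0},
  {"fingers": 0, "delta_pos": [0, -0.06, 0.006], "yaw": 0},
  {"fingers": 0, "delta_pos": [0, -0.06, 0.006], "yaw": 0},
])

```text
clock: 3.45
eef_pos: [0.531, -0.0886, 0.0899]
tool_rot: [0.999, 0.037, 0.001, 0.001]
ft_force: [-1.9, -0.7, 9.0]
grip_width: 0.0003
grasp_force: 4.5
```

```bash
python3 - <<'E'
from h import *
c,R,t=cam("scene"); cv2.imwrite("pics/s2.png",cv2.resize(c["image"][130:310,180:420,::-1],None,fx=3,fy=3))
E
```

```text
(no output)
```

View pics/s2.png

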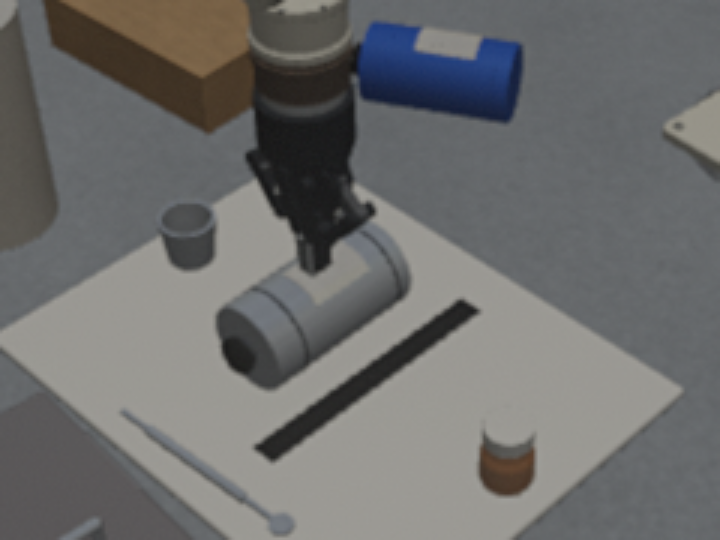

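Emit:
jog_arm([
  {"fingers": 0, "delta_pos": [0, -0.013, 0], "yaw": 0},
  {"fingers": 0, "delta_pos": [0, -0.026, 0], "yaw": 0},
  {"fingers": 0, "delta_pos": [0, -0.036, 0], "yaw": 0},
  {"fingers": 0, "delta_pos": [0, -0.042, 0], "yaw": 0},
  {"fingers": 0, "delta_pos": [0, -0.045, 0], "yaw": 0},
  {"fingers": 0, "delta_pos": [0, -0.045, 0], "yaw": 0},
  {"fingers": 0, "delta_pos": [0, -0.045, -0.05], "yaw": 0},
  {"fingers": 0, "delta_pos": [0, -0.045, -0.1], "yaw": 0},
  {"fingers": 0, "delta_pos": [0, 0, -0.1], "yaw": 0},
  {"fingers": 0, "delta_pos": [0, 0.025, -0.1], "yaw": 0},
  {"fingers": 0, "delta_pos": [0, 0.025, -0.1], "yaw": 0},
])

```text
clock: 4.6
eef_pos: [0.5304, -0.0974, 0.117]
tool_rot: [0.999, 0.035, -0.0, 0.0]
ft_force: [0.3, 0.4, -0.5]
grip_width: 0.0
grasp_force: 0.0
```

```bash
cat > look.py <<'E'
from h import *
c,R,t=cam("top"); P=cloud(c,R,t); L,a,b=canister(c,R,t); g=(abs(L[:,3]-.036)<.004); L=L[g]; print(L[:,:4].round(4),a,b)
print("fit",np.polyfit(L[:,0]-.53,L[:,1],1)); o=bot.get_obs(); print(o["clock"],o["eef_pos"],o["ft_force"])
E
python3 look.py
```

```text
[] 0.5841217174964617 0.6037871855653215Traceback (most recent call last):
  File "look.py", line 3, in <module>
    print("fit",np.polyfit(L[:,0]-.53,L[:,1],1)); o=bot.get_obs(); print(o["clock"],o["eef_pos"],o["ft_force"])
                ~~~~~~~~~~^^^^^^^^^^^^^^^^^^^^^
    raise TypeError("expected non-empty vector for x")
TypeError: expected non-empty vector for x
```

```bash
cat > look.py <<'E'
from h import *
import sys
from scipy.optimize import least_squares
def fit(P,I):
    B=I.astype(int).max(2); m=(P[...,2]>.035)&(P[...,2]<.093)&(P[...,0]>.47)&(P[...,0]<.59)&(P[...,1]>-.15)&(P[...,1]<.05)&(B>75)
    Q=P[m]
    f=lambda p:np.hypot((Q[:,1]-p[0]-p[1]*(Q[:,0]-.53))/np.hypot(1,p[1]),Q[:,2]-p[2])-.04
    s=least_squares(f,[np.median(Q[:,1])-.01,.07,.05],loss="soft_l1",f_scale=.001); return len(Q),s.x.round(4),np.median(abs(s.fun)).round(4)
if __name__=="__main__":
    d=np.load("scene0.npz"); print("start",fit(d["P"],d["img"]))
    c,R,t=cam("scene"); print("now",fit(cloud(c,R,t),c["image"]))
    o=bot.get_obs(); print(o["clock"],o["eef_pos"])
E
python3 look.py
```

```text
start (1198, array([-0.0998,  0.078 ,  0.0494]), np.float64(0.0012))
now (1224, array([-0.0836,  0.0743,  0.0494]), np.float64(0.0011))
4.7 [ 0.53009551 -0.09647775  0.11666114]
```

Emit:
jog_arm([
  {"fingers": 0, "delta_pos": [0, 0, 0.08], "yaw": 0},
  {"fingers": 0, "delta_pos": [0, 0, 0.095], "yaw": 0},
  {"fingers": 0, "delta_pos": [0, -0.005, 0.1], "yaw": 0},
  {"fingers": 0, "delta_pos": [0, -0.02, 0.1], "yaw": 0},
  {"fingers": 0, "delta_pos": [0, -0.037, 0.1], "yaw": 0},
  {"fingers": 0, "delta_pos": [0, -0.055, 0.1], "yaw": 0},
  {"fingers": 0, "delta_pos": [0, -0.073, 0.1], "yaw": 0},
  {"fingers": 0, "delta_pos": [0, -0.091, 0.1], "yaw": 0},
  {"fingers": 0, "delta_pos": [0, -0.109, 0.1], "yaw": 0},
  {"fingers": 0, "delta_pos": [0, -0.122, 0.1], "yaw": 0},
  {"fingers": 0, "delta_pos": [0, -0.13, 0.1], "yaw": 0},
  {"fingers": 0, "delta_pos": [0, -0.133, 0.1], "yaw": 0},
])

```text
clock: 5.9
eef_pos: [0.5278, -0.056, 0.0896]
tool_rot: [0.999, 0.037, 0.0, 0.0]
ft_force: [-4.6, 0.2, 13.8]
grip_width: -0.0002
grasp_force: 6.9
```

Emit:
jog_arm([
  {"fingers": 0, "delta_pos": [0, 0, 0], "yaw": 0},
  {"fingers": 0, "delta_pos": [0, 0, -0.05], "yaw": 0},
  {"fingers": 0, "delta_pos": [0, 0, -0.1], "yaw": 0},
  {"fingers": 0, "delta_pos": [0, 0.06, -0.1], "yaw": 0},
  {"fingers": 0, "delta_pos": [0, 0.06, -0.1], "yaw": 0},
])

```text
clock: 6.4
eef_pos: [0.5292, -0.0752, 0.1177]
tool_rot: [0.999, 0.036, 0.0, 0.0]
ft_force: [0.6, 0.4, -0.1]
grip_width: 0.0004
grasp_force: 0.0
```

```bash
python3 look.py
```

```text
start (1198, array([-0.0998,  0.078 ,  0.0494]), np.float64(0.0012))
now (1252, array([-0.0632,  0.0764,  0.0492]), np.float64(0.0012))
6.45 [ 0.52872736 -0.07443906  0.11725615]
```

Emit:
jog_arm([
  {"fingers": 0, "delta_pos": [0, 0, 0.08], "yaw": 0},
  {"fingers": 0, "delta_pos": [0, 0, 0.095], "yaw": 0},
  {"fingers": 0, "delta_pos": [0, -0.005, 0.1], "yaw": 0},
  {"fingers": 0, "delta_pos": [0, -0.02, 0.1], "yaw": 0},
  {"fingers": 0, "delta_pos": [0, -0.037, 0.1], "yaw": 0},
  {"fingers": 0, "delta_pos": [0, -0.055, 0.1], "yaw": 0},
  {"fingers": 0, "delta_pos": [0, -0.073, 0.1], "yaw": 0},
  {"fingers": 0, "delta_pos": [0, -0.091, 0.1], "yaw": 0},
  {"fingers": 0, "delta_pos": [0, -0.106, 0.1], "yaw": 0},
  {"fingers": 0, "delta_pos": [0, -0.118, 0.1], "yaw": 0},
  {"fingers": 0, "delta_pos": [0, -0.125, 0.1], "yaw": 0},
  {"fingers": 0, "delta_pos": [0, -0.127, 0.1], "yaw": 0},
])

```text
clock: 7.65
eef_pos: [0.5262, -0.0353, 0.0894]
tool_rot: [0.999, 0.037, 0.0, -0.0]
ft_force: [-3.7, -0.1, 13.7]
grip_width: -0.0
grasp_force: 6.9
```

Emit:
jog_arm([
  {"fingers": 0, "delta_pos": [0, 0, 0], "yaw": 0},
  {"fingers": 0, "delta_pos": [0, 0, -0.05], "yaw": 0},
  {"fingers": 0, "delta_pos": [0, 0, -0.1], "yaw": 0},
  {"fingers": 0, "delta_pos": [0, 0.06, -0.1], "yaw": 0},
  {"fingers": 0, "delta_pos": [0, 0.06, -0.1], "yaw": 0},
])

```text
clock: 8.15
eef_pos: [0.5274, -0.0547, 0.1175]
tool_rot: [0.999, 0.036, -0.0, 0.0]
ft_force: [0.4, -0.1, -0.5]
grip_width: 0.0001
grasp_force: 0.0
```

```bash
python3 look.py
```

```text
start (1198, array([-0.0998,  0.078 ,  0.0494]), np.float64(0.0012))
now (1299, array([-0.0439,  0.0722,  0.0493]), np.float64(0.0011))
8.2 [ 0.52698524 -0.05404355  0.11707865]
```

Emit:
jog_arm([
  {"fingers": 0, "delta_pos": [0, 0, 0.08], "yaw": 0},
  {"fingers": 0, "delta_pos": [0, 0, 0.095], "yaw": 0},
  {"fingers": 0, "delta_pos": [0, -0.005, 0.1], "yaw": 0},
  {"fingers": 0, "delta_pos": [0, -0.02, 0.1], "yaw": 0},
  {"fingers": 0, "delta_pos": [0, -0.037, 0.1], "yaw": 0},
  {"fingers": 0, "delta_pos": [0, -0.055, 0.1], "yaw": 0},
  {"fingers": 0, "delta_pos": [0, -0.073, 0.1], "yaw": 0},
  {"fingers": 0, "delta_pos": [0, -0.09, 0.1], "yaw": 0},
  {"fingers": 0, "delta_pos": [0, -0.103, 0.1], "yaw": 0},
  {"fingers": 0, "delta_pos": [0, -0.113, 0.1], "yaw": 0},
  {"fingers": 0, "delta_pos": [0, -0.118, 0.1], "yaw": 0},
  {"fingers": 0, "delta_pos": [0, -0.119, 0.1], "yaw": 0},
])

```text
clock: 9.4
eef_pos: [0.5249, -0.0175, 0.0895]
tool_rot: [0.999, 0.037, 0.0, -0.0]
ft_force: [-3.6, 0.7, 14.2]
grip_width: 0.0003
grasp_force: 7.2
```

Emit:
jog_arm([
  {"fingers": 0, "delta_pos": [0, 0, 0], "yaw": 0},
  {"fingers": 0, "delta_pos": [0, 0, -0.05], "yaw": 0},
  {"fingers": 0, "delta_pos": [0, 0, -0.2], "yaw": 0},
  {"fingers": 0, "delta_pos": [0, 0, -0.45], "yaw": 0},
  {"fingers": 0, "delta_pos": [-0.3, 0.1, -0.45], "yaw": 0},
  {"fingers": 0, "delta_pos": [-0.6, 0.4, -0.45], "yaw": 0},
  {"fingers": 0, "delta_pos": [-0.6, 0.6, -0.45], "yaw": 0},
  {"fingers": 0, "delta_pos": [-0.6, 0.8, -0.45], "yaw": 0},
  {"fingers": 0, "delta_pos": [-0.6, 0.95, -0.45], "yaw": 0},
  {"fingers": 0, "delta_pos": [-0.6, 0.95, -0.45], "yaw": 0},
  {"fingers": 0, "delta_pos": [-0.6, 0.95, -0.45], "yaw": 0},
  {"fingers": 0, "delta_pos": [-0.6, 0.95, -0.45], "yaw": 0},
])

```text
clock: 10.6
eef_pos: [0.3648, -0.3193, 0.2218]
tool_rot: [0.999, 0.034, -0.001, -0.0]
ft_force: [0.1, 0.6, 0.2]
grip_width: -0.0001
grasp_force: 0.0
```

```bash
python3 look.py; python3 - <<'E'
from h import *
c,R,t=cam("top"); L,a,b=canister(c,R,t); g=abs(L[:,3]-.036)<.006; print(g.sum(),"top fit",np.polyfit(L[g,0]-.53,L[g,1],1),a,b)
cv2.imwrite("pics/t2.png",cv2.resize(c["image"][120:320,220:480,::-1],None,fx=3,fy=3))
E
```

```text
start (1198, array([-0.0998,  0.078 ,  0.0494]), np.float64(0.0012))
now (1340, array([-0.0258,  0.0761,  0.0493]), np.float64(0.0011))
10.65 [ 0.3649873  -0.31840788  0.22166496]
14 top fit [ 0.08096318 -0.02651809] 0.44967439366137246 0.6126451154511307
```

View pics/t2.png

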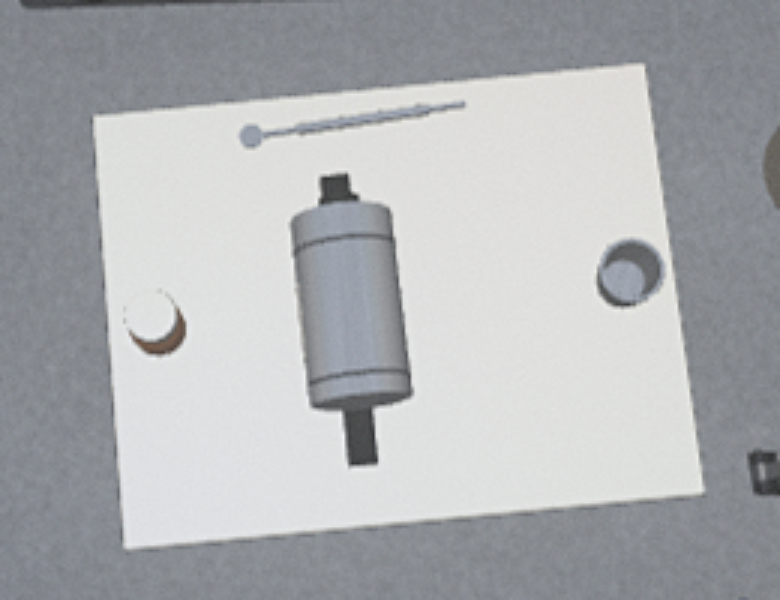

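The canister (crop 352,305) lies along the strip, which shows at both ends (335,187) and (361,437). Both cameras put it within 1 mm of the strip's line and within 1° of its direction. It has stopped, the band has rolled out of view, and the bystanders on the board are where they were. I'm handing the job in.

```bash
python3 -c "
from workcell import bot
print(bot.job_done())"
```

```text
the job is handed in; nothing more can be done
None
```

I rolled the canister onto the dark strip in four pushes along its top; it lies at rest within about 1 mm of the strip's centre line and 1° of its direction, and the arm is clear. I handed the job in at about 11 s on the clock; no verdict was returned.

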